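Cap the portion dispenser and hold it over the blue ramekin

TASK

The white portion dispenser stands in its steel stand with its red screw cap loose: while it is still in the stand, screw the cap clockwise until it is fully home. Then lift the dispenser out, bring it past the jars without it or the robot touching them or the ramekins, and hold it upright with its nozzle over the middle of the blue ramekin, about a finger's width (15 mm) above the rim and touching nothing. Finish like that, still holding the dispenser in the air; do not put it down.

Things in the scene. Friction and masses are not known exactly. Their poses are not given: they have to be found in the camera images.
- dispenser: white plastic funnel-shaped dispenser, loose, 134 mm tall with cap, about 0.3 kg; origin at the nozzle tip (its lowest point), z up its axis. Nozzle 12 mm wide, cone to 50 mm width at 46 mm up, flat shoulder at 55 mm on which it rests, drum 70 mm wide to 86 mm. A red-dotted tab at its -x (to 56 mm from the axis, 59 to 69 mm up) lies between the stand's pins and stops it turning. Lifts straight up.
- screw_cap (a joint): angle of the red screw cap, rad: 0 is fully home (hard stop, grip bar in line with the tab); positive is unscrewed, turned anticlockwise seen from above; starts 0.7 to 1.2 open. Captive: it turns without rising, with a friction of about 0.08 N m, and stays where it is left.
- cap_grip (a point): on the axis in the cap's grip bar, 123 mm above the nozzle tip (143 mm above the table in the stand); turns with the cap. The bar is upright, 56 mm long along this point's x, 15 mm thick along y, and spans 99 (flat cap top) to 134 mm above the tip; a white stripe marks its -x end, which faces the tab when home. Cap 74 mm wide. The dispenser can be lifted by the bar.
- stand: fixed steel stand, origin at the centre of its underside: round base 112 mm in diameter, three posts, and a seat ring (92 mm outside, 55 mm hole) whose top is 75 mm above the table; two pins, top 95 mm above the table, rise from the ring on its -x side. The nozzle tip hangs 20 mm above the table, over the stand's origin.
- blue_ramekin: blue ceramic ramekin, loose, round, 82 mm across the rim, 72 mm mouth, 45 mm tall, wall 5 mm, origin at the centre of its underside
- blue_ramekin_rim (a point): centre of the mouth of the blue ramekin, at the height of its rim (45 mm above the table), z up
- white_ramekin: the same ramekin in white, loose, a bystander; origin at the centre of its underside
- jar_short: loose spice jar with a black cap, 50 mm in diameter, 105 mm tall, standing between stand and ramekins; origin at the centre of its underside
- jar_tall: loose spice jar with a black cap, 50 mm in diameter, 120 mm tall, standing between stand and ramekins; origin at the centre of its underside
- shaker: loose grey shaker, 44 mm in diameter, 90 mm tall, standing between stand and ramekins; origin at the centre of its underside
Things that resemble listed ones, but are neither listed nor needed, are in the scene too. What is shaped like the dispenser but purple is not meant.

How it is judged (in metres and radians):
On the way, in this order (a step that is already met when the one before it is completed fails the run):
1. the cap is screwed home while the dispenser is still seated in the stand (value of joint screw_cap below 0.08 rad and height (world z) of dispenser below 0.026 m and horizontal distance between dispenser and stand below 0.01 m), for 0.2 s.
2. the dispenser is lifted clear of the stand, cap still home (value of joint screw_cap below 0.12 rad and height (world z) of dispenser above 0.085 m), for 0.1 s.
At the end, for the whole second after the job is handed in: Held still in the fingers and upright (0.12 rad), the nozzle tip is 4 to 30 mm above the blue ramekin's rim and within 12 mm of its centre, touching nothing else; the cap is home (within 0.12 rad); jars, shaker and ramekins stand within 12 mm of where they stood (value of joint screw_cap below 0.12 rad and horizontal distance between dispenser and blue_ramekin_rim below 0.012 m and z of dispenser in the frame of blue_ramekin_rim between 0.004 and 0.03 m and angle between dispenser's own z axis and vertical below 0.12 rad and linear speed of dispenser below 0.02 m/s and angular speed of dispenser below 0.15 rad/s and contact force between the fingers and dispenser above 1 N and contact force between dispenser and jar_short below 0.05 N and contact force between dispenser and jar_tall below 0.05 N and contact force between dispenser and shaker below 0.05 N and contact force between dispenser and blue_ramekin below 0.05 N and contact force between dispenser and white_ramekin below 0.05 N and contact force between dispenser and stand below 0.05 N and distance of each of jar_short, jar_tall, shaker, blue_ramekin, white_ramekin from where it was at the start of the episode below 0.012 m and angle between each of jar_short, jar_tall, shaker, blue_ramekin, white_ramekin's own z axis and vertical below 0.1 rad); the arm keeps its last pose, push and grip.
It fails at once if the dispenser or the robot touches a jar, the shaker or a ramekin, or one of them is displaced (contact force between any of dispenser, the arm, the fingers and jar_short above 0.5 N or contact force between any of dispenser, the arm, the fingers and jar_tall above 0.5 N or contact force between any of dispenser, the arm, the fingers and shaker above 0.5 N or contact force between any of dispenser, the arm, the fingers and blue_ramekin above 0.5 N or contact force between any of dispenser, the arm, the fingers and white_ramekin above 0.5 N or distance of any of jar_short, jar_tall, shaker, blue_ramekin, white_ramekin from where it was at the start of the episode above 0.012 m).
It also fails if it takes over 42 s, if anything falls off the work surface, if the arm or the gripper's body presses on something with over 40 N, if the wrist force passes 120 N, or if a joint passes its speed limit or range.

ROBOT

A 6-joint arm with a two-finger parallel gripper is mounted at the origin on a cart in front of the work surface, level with it; the furniture and walls round the work are solid. World frame = base frame: x ahead of the robot, y to its left, z up, the work surface at z = 0. Lengths are in mm, angles in rad, forces in N, time in s.
With the tool pointing down it reaches from about 350 to 775 mm from the base axis. Payload 7.3 kg.
Tool frame: the origin (TCP) lies midway between the tips of the shut fingers; the grasp point (between the pads) lies 19 mm behind it; z points along the fingers, y is the line along which they close (so a half turn about z gives the same grasp; the last joint's range is limited). The gripper opens to 92 mm and grips with 3 to 60 N. Pads are 19 mm wide; open, the fingers measure 130 mm over their backs; the gripper's body (75 mm by 190 mm) begins 47 mm behind the grasp point.
Start: joints at [1.124, 0.342, 1.524, -0, 1.275, -0.146], TCP at [155.534, 501.452, 226.741] pointing down, gripper open.
Joint ranges: [-2.53, 2.53], [-0.77, 2.02], [0.04, 2.7], [-1, 4.14], [0.28, 2.66], [-3.11, 3.11]. Speed limits (rad/s): [2.57, 2.57, 3.14, 3.14, 3.14, 3.14].

INTERFACE

Orientations are given as [roll, pitch, yaw] about the fixed x, y, z axes, in that order (R = Rz(yaw) Ry(pitch) Rx(roll)).
In Python, from plant import * gives the robot as it stands.
- The arm moves only by the tool step_arm, never from a script. Its argument "deltas" is one flat list of numbers, 5 for each row, row after row: the shift along the world's x, y, z in mm, then the turn about the world's z in degrees, then the finger opening in mm, from 0 to 91.8. In form: [tx, ty, tz, turn, gripper, tx, ty, tz, turn, gripper, ...]. A call has exactly 10 rows; each row shifts and turns the commanded pose from where the row before left it; what a row does not reach is not made up. A row lasts 1/8 s, in which the tool goes at most 62.5 mm and 10.7 degrees, less where a joint would pass 70% of its speed; a pose out of reach is approached as far as the arm can. A call is refused whole if a number of a shift passes 62.5 or a number of a turn 10.7, either way. A call with a gripper value outside its range is refused whole. The fingers move at their own pace and stop on an object; the grip force is fixed at half the most. Time passes only in rows, so rows that do not move let the fingers close, or fill a call up. It gives the time, the measured TCP pose, the force, the opening and the grip force at its end, in the units of the state.
- get_obs(): the state, without advancing time (a new reading comes with each control period).
- capture(name): name is "side" or "top" or "wrist"; returns the picture (400x640x3 uint8, red, green, blue); there is no depth.
- camera_params(name): a dict with "mtx" (3x3 intrinsics, pixels), "rvec" (rotation vector, rad) and "tvec" (3), from world to camera coordinates, as OpenCV has them. Camera axes: x right, y down, z forward; pixel columns grow to the right and rows downward; lengths in mm; the calibration is good to about 2 mm. A picture is of the moment at which its call begins: read the wrist's pose just before it. camera_params takes no time and is no camera call; for the wrist camera it gives the pose at the moment of the call.
- close_job(): hands the job in; it is judged then, once.
The state is a dict: "time": time; "joint_positions": joint angles; "dq": joint speeds; "tau": joint torques, N m; "tool_pos": TCP position; "tcp_rot": TCP orientation; "contact_force": force on the tool from outside, world axes, zero at the start; "moment": the same for the moment, N m; "grip_width": finger opening in mm; "finger_force": force on a finger pad.
Only numpy, scipy, OpenCV 4.12 (cv2) and the standard library are available. Lean on these libraries where they do the work, as an engineer would, in place of code of your own. Each camera call takes 0.05 s, during which the arm holds its last target. There are 200 camera calls.

## Working session

There is one attempt and no reset: what is moved stays moved. The work goes in short steps, Python scripts to look and compute and a tool call to move; the robot and the scene stay as the last step left them, time stands still between calls to the robot, and variables do not carry over. Pictures are saved under pics/ and viewed, at most 10 in all, crops included, and the job is handed in when it is done.

Besides the shell and the picture viewer there is one more tool, called after ">>>" by a JSON object that holds its "fn" and its "kwargs". step_arm: Moves the arm, as the interface text tells. Its arguments: {"type":"object","properties":{"deltas":{"type":"array","items":{"type":"number"}}},"required":["deltas"]}

```bash
mkdir -p pics; python3 - <<'E'
from plant import *
import cv2,numpy as np
for n in("top","side"):
    im=capture(n);cv2.imwrite(f"pics/{n}0.png",im[:,:,::-1]);p=camera_params(n)
    R=cv2.Rodrigues(np.array(p["rvec"],float))[0];print(n,np.array(p["mtx"]).tolist(),(-R.T@np.ravel(p["tvec"])).round(1),R.round(3).tolist())
o=get_obs();print(o)
E
```

```text
top [[473.6605344458412, 0.0, 320.01408427767643], [0.0, 473.6605344458412, 190.0426524719484], [0.0, 0.0, 1.0]] [ 382.2  280.5 1561.4] [[0.006, -1.0, -0.015], [-0.996, -0.005, -0.09], [0.09, 0.016, -0.996]]
side [[389.51438938844876, 0.0, 317.9982434408714], [0.0, 389.51438938844876, 207.28092118557402], [0.0, 0.0, 1.0]] [ 152.4 -580.6  921.5] [[0.925, -0.379, -0.019], [-0.259, -0.595, -0.761], [0.277, 0.709, -0.648]]
{'time': 0.1, 'joint_positions': array([ 1.12399554e+00,  3.42628034e-01,  1.52495993e+00,  4.63995292e-06,
        1.27539337e+00, -1.46001307e-01]), 'dq': array([ 0.00207135, -0.00096979, -0.00247218,  0.00097621,  0.00059193,
       -0.00033323]), 'tau': array([ 7.10300592e-04, -4.32012892e+01, -2.44696838e+01,  7.19089690e-02,
        5.26333472e-02, -3.37137294e-05]), 'tool_pos': array([155.36144068, 501.08857427, 226.11402645]), 'tcp_rot': array([-3.14021939e+00, -2.06419928e-04,  2.84079168e+00]), 'contact_force': array([-0.16138024, -0.47466084, -1.41529299]), 'moment': array([ 0.03089999, -0.01171934, -0.01858006]), 'finger_force': 0.0, 'grip_width': 91.7820116364753}
```

View pics/top0.png

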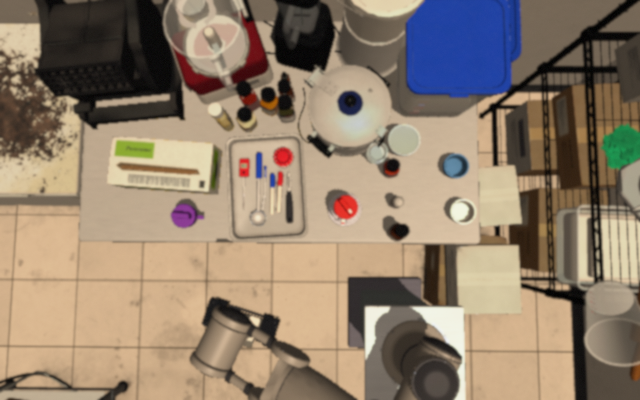

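View pics/side0.png

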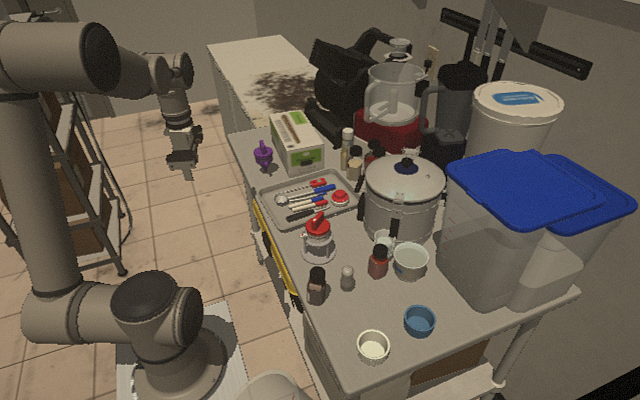

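The top view has the dispenser at about (345,206), the blue ramekin at (455,165) and the white one at (461,210). The jars are near (391,168) and (399,231), with the shaker at (397,201). I'll enlarge these.

```bash
python3 - <<'E'
import cv2
a=cv2.imread("pics/top0.png")[130:250,320:480];cv2.imwrite("pics/tc.png",cv2.resize(a,None,fx=5,fy=5,interpolation=cv2.INTER_CUBIC))
a=cv2.imread("pics/side0.png")[200:370,285:445];cv2.imwrite("pics/sc.png",cv2.resize(a,None,fx=3.5,fy=3.5,interpolation=cv2.INTER_CUBIC))
E
```

```text
(no output)
```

View pics/tc.png

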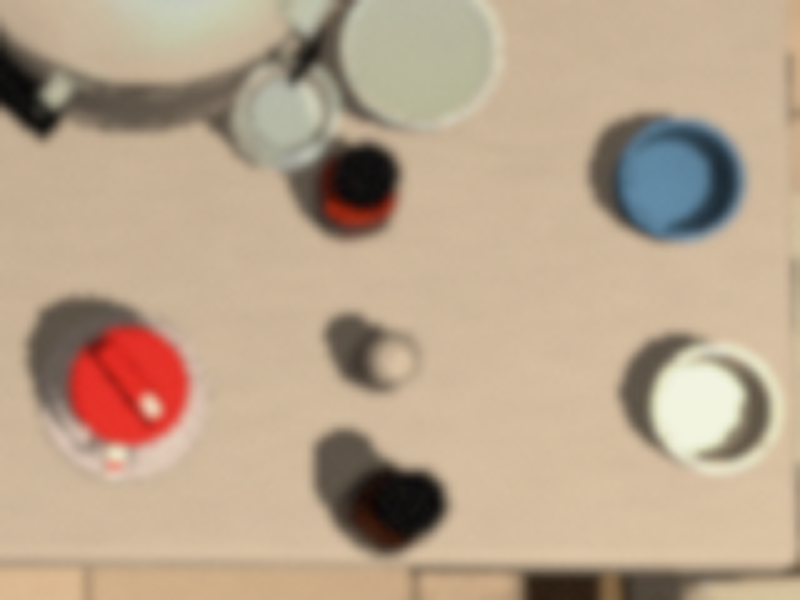

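View pics/sc.png

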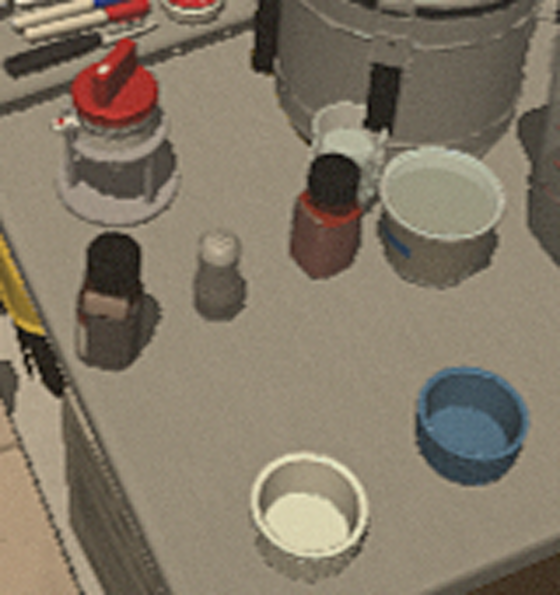

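```bash
cat > h.py <<'E'
import cv2,numpy as np
from plant import *
def ray(n,px,p=None):
    p=p or camera_params(n);R=cv2.Rodrigues(np.array(p["rvec"],float))[0];K=np.array(p["mtx"])
    d=R.T@np.linalg.inv(K)@np.array([px[0],px[1],1.]);c=-R.T@np.ravel(p["tvec"]);return c,d/np.linalg.norm(d)
def onz(n,px,z,p=None):
    c,d=ray(n,px,p);return c+d*(z-c[2])/d[2]
def tri(rs):
    A=sum(np.eye(3)-np.outer(d,d) for c,d in rs);b=sum((np.eye(3)-np.outer(d,d))@c for c,d in rs);return np.linalg.solve(A,b)
E
python3 - <<'E'
from h import *
T=lambda u,v:((u+.5)/5-.5+320,(v+.5)/5-.5+130)
S=lambda u,v:((u+.5)/3.5-.5+285,(v+.5)/3.5-.5+200)
for n,t,s,z in [("cap",(129,384),(115,95),119),("blue rim",(680,179),(472,412),45),("white rim",(715,408),(310,505),45),("redjar",(364,175),(334,170),115),("blackjar",(411,502),(113,251),110),("shaker",(392,360),(219,244),88),("stripe",(151,407),(84,92),150),("tab",(115,457),(65,123),85),("glass",(285,110),(348,125),70),("bowl",(422,45),(442,190),90)]:
    print(n,onz("top",T(*t),z).round(),onz("side",S(*s),z).round(),"tri",tri([ray("top",T(*t)),ray("side",S(*s))]).round())
for e in [(100,345),(155,410)]:print(onz("top",T(*e),154).round())
E
```

```text
cap [462. 225. 119.] [460. 214. 119.] tri [463. 225. 108.]
blue rim [ 600. -131.   45.] [ 601. -134.   45.] tri [ 602. -133.   42.]
white rim [ 453. -151.   45.] [ 455. -154.   45.] tri [ 455. -152.   42.]
redjar [592.  81. 115.] [590.  66. 115.] tri [596.  78. 100.]
blackjar [392.  53. 110.] [396.  62. 110.] tri [392.  54. 119.]
shaker [480.  61.  88.] [482.  53.  88.] tri [483.  59.  81.]
stripe [447. 213. 150.] [426. 197. 150.] tri [440. 215. 131.]
tab [419. 233.  85.] [419. 232.  85.] tri [419. 233.  85.]
glass [640. 125.  70.] [653. 145.  70.] tri [638. 126.  92.]
bowl [678.  41.  90.] [674.  31.  90.] tri [680.  39.  80.]
[484. 244. 154.]
[445. 211. 154.]
```

The cap centre is near (463,225), the blue rim near (601,-132), and the bar sits at about 40° with the tab at 170°, so roughly 50° to close. Next I move above it for a wrist view.

>>> {"fn": "step_arm", "kwargs": {"deltas": [30,-27,4,5,91,31,-28,4,6,91,31,-28,4,6,91,31,-28,4,6,91,31,-28,3,6,91,31,-28,3,6,91,31,-28,3,6,91,31,-28,3,6,91,31,-27,3,5,91,29,-26,3,5,91]}}

```text
time: 1.35
tool_pos: [463.3, 224.3, 260.5]
tcp_rot: [3.141, -0.001, -2.445]
contact_force: [-0.9, 0.5, 0.1]
grip_width: 90.9
finger_force: 0.0
```

```bash
python3 - <<'E'
from h import *
import pickle
o=get_obs();p=camera_params("wrist");im=capture("wrist");cv2.imwrite("pics/w1.png",im[:,:,::-1]);pickle.dump(p,open("w1.pkl","wb"))
c,d=ray("wrist",(320,200),p);print(o["time"],o["tool_pos"].round(1),o["tcp_rot"].round(3),o["dq"].round(2),c.round(),d.round(2))
E
```

```text
1.35 [463.3 224.3 260.5] [ 3.141e+00 -1.000e-03 -2.445e+00] [-0.54  0.19 -0.33  0.    0.14 -1.23] [410. 181. 419.] [ 0.2   0.18 -0.96]
```

View pics/w1.png

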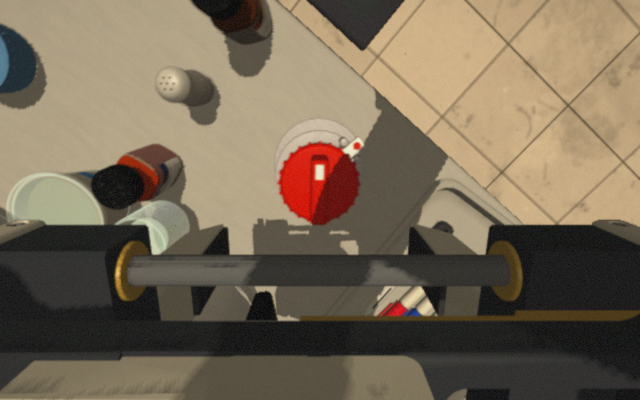

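The cap centre is at about (319,183), the stripe at (320,172) and the red-dotted tab at (355,146). The arm was still settling, so I'll move to a second viewpoint.

>>> {"fn": "step_arm", "kwargs": {"deltas": [10,10,0,0,91,10,10,0,0,91,10,10,0,0,91,10,10,0,0,91,0,0,0,0,91,0,0,0,0,91,0,0,0,0,91,0,0,0,0,91,0,0,0,0,91,0,0,0,0,91]}}

```text
time: 2.65
tool_pos: [502.5, 265.3, 260.8]
tcp_rot: [3.142, 0.0, -2.448]
contact_force: [0.3, -0.1, 0.7]
grip_width: 90.9
finger_force: 0.0
```

```bash
python3 - <<'E'
from h import *
import pickle
o=get_obs();p=camera_params("wrist");im=capture("wrist")[:,:,::-1];cv2.imwrite("pics/w2.png",im);pickle.dump(p,open("w2.pkl","wb"))
print(o["tool_pos"].round(1),o["tcp_rot"].round(3))
b=cv2.imread("pics/w1.png")
f=lambda i,r,c:cv2.resize(i[r:r+115,c:c+115],None,fx=3.4,fy=3.4,interpolation=cv2.INTER_CUBIC)
uv=cv2.projectPoints(np.array([[463.,225,119]]),np.array(p["rvec"],float),np.array(p["tvec"],float),np.array(p["mtx"]),None)[0].ravel();print(uv)
r,c=int(uv[1])-58,int(uv[0])-58;print(r,c)
cv2.imwrite("pics/c12.png",np.hstack([f(b,120,265),f(im,r,c)]))
E
```

```text
[502.5 265.3 260.8] [ 3.142  0.    -2.448]
[311.02728303 121.34112728]
63 253
```

View pics/c12.png

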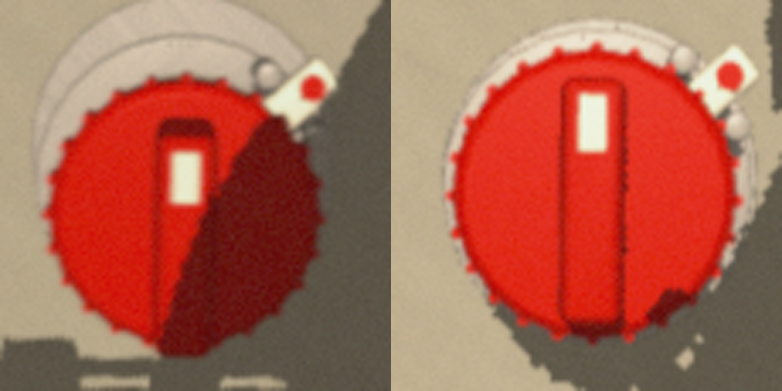

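```bash
python3 - <<'E'
from h import *
import pickle
p1,p2=[pickle.load(open(f,"rb")) for f in("w1.pkl","w2.pkl")]
A=lambda u,v:((u+.5)/3.4-.5+265,(v+.5)/3.4-.5+120)
B=lambda u,v:((u+.5)/3.4-.5+253,(v+.5)/3.4-.5+63)
for n,a,b in[("cap",(183,216),(205,193)),("stripe",(186,178),(202,123)),("tabdot",(312,88),(339,75)),("pin",(267,74),(293,58))]:
    print(n,tri([ray("w",A(*a),p1),ray("w",B(*b),p2)]).round(1))
print("capz119",onz("w",B(205,193),119,p2).round(1),onz("w",A(183,216),119,p1).round(1))
print("bar",onz("w",B(202,201),154,p2).round(1))
s0,s1=onz("w",B(202,80),154,p2),onz("w",B(202,322),154,p2);print("bar ends",s0.round(1),s1.round(1),np.degrees(np.arctan2(*(s0-s1)[1::-1])))
t=onz("w",B(339,75),89,p2);c=onz("w",B(205,193),119,p2);print("tab",t.round(1),np.degrees(np.arctan2(*(t-c)[1::-1])))
E
```

```text
cap [461.1 224.6 122.3]
stripe [448.2 214.3 154.7]
tabdot [414.  233.4  90.4]
pin [419.1 220.6  93. ]
capz119 [460.6 225.2 119. ] [462.2 224.5 119. ]
bar [461.1 225.5 154. ]
bar ends [440.8 208.7 154. ] [482.6 243.1 154. ] -140.51888704793683
tab [413.5 233.8  89. ] 169.73749378872617
```

>>> {"fn": "step_arm", "kwargs": {"deltas": [-20,-20,0,0,91,-21,-20,0,0,91,0,0,-20,0,91,0,0,-25,0,91,0,0,-25,0,91,0,0,-25,0,91,0,0,-20,0,91,0,0,-15,0,91,0,0,-6,0,91,0,0,0,0,91]}}

```text
time: 3.95
tool_pos: [461.6, 225.5, 124.8]
tcp_rot: [3.141, 0.0, -2.448]
contact_force: [-0.2, 0.3, 0.1]
grip_width: 90.9
finger_force: 0.0
```

>>> {"fn": "step_arm", "kwargs": {"deltas": [0,0,0,0,60,0,0,0,0,40,0,0,0,0,25,0,0,0,0,10,0,0,0,0,0,0,0,0,0,0,0,0,0,0,0,0,0,0,0,0,0,0,0,0,0,0,0,0,0,0]}}

```text
time: 5.2
tool_pos: [461.5, 225.4, 124.6]
tcp_rot: [3.142, -0.0, -2.448]
contact_force: [0.6, -0.8, -1.2]
grip_width: 14.6
finger_force: 29.9
```

Gripped at 14.6 mm. Now I screw the cap clockwise.

>>> {"fn": "step_arm", "kwargs": {"deltas": [0,0,0,-5,0,0,0,0,-6,0,0,0,0,-6,0,0,0,0,-6,0,0,0,0,-6,0,0,0,0,-6,0,0,0,0,-6,0,0,0,0,-5,0,0,0,0,-2,0,0,0,0,0,0]}}

```text
time: 6.45
tool_pos: [461.3, 225.5, 124.6]
tcp_rot: [-3.142, -0.001, 2.999]
contact_force: [-0.9, 0.7, -0.8]
grip_width: 14.6
finger_force: 29.9
```

```bash
python3 -c "
from plant import *
o=get_obs();print(o['moment'],o['contact_force'],o['tcp_rot'],o['grip_width'])"
```

```text
[0.13876008 0.20177761 0.03616491] [-0.87424201  0.70983841 -0.83072771] [-3.14154905e+00 -5.50308081e-04  2.99886961e+00] 14.556204551639707
```

>>> {"fn": "step_arm", "kwargs": {"deltas": [0,0,0,-1,0,0,0,0,-1,0,0,0,0,-0.5,0,0,0,0,0,0,0,0,0,0,0,0,0,0,0,0,0,0,0,0,0,0,0,0,0,0,0,0,0,0,0,0,0,0,0,0]}}

```text
time: 7.7
tool_pos: [461.5, 225.4, 124.7]
tcp_rot: [-3.142, 0.0, 2.954]
contact_force: [-0.9, -1.3, -3.3]
grip_width: 15.1
finger_force: 29.9
```

```bash
python3 -c "
from plant import *
o=get_obs();print(o['moment'],o['contact_force'],o['tcp_rot'],o['grip_width'])"
```

```text
[-0.2341162   0.07962432  0.03389462] [-0.9355808  -1.28830157 -3.34002852] [-3.14155042e+00  4.45279175e-06  2.95432834e+00] 15.075478564694325
```

>>> {"fn": "step_arm", "kwargs": {"deltas": [0,0,0,-1,0,0,0,0,-1,0,0,0,0,0,0,0,0,0,0,0,0,0,0,0,0,0,0,0,0,0,0,0,0,0,0,0,0,0,0,0,0,0,0,0,0,0,0,0,0,0]}}

```text
time: 8.95
tool_pos: [461.5, 225.5, 124.7]
tcp_rot: [3.141, 0.0, 2.919]
contact_force: [0.7, -1.4, -3.3]
grip_width: 14.6
finger_force: 29.9
```

```bash
python3 - <<'E'
from h import *
o=get_obs();print(o['time'],o['moment'],o['contact_force'],o['tcp_rot'],o['grip_width'])
p=camera_params("wrist");im=capture("wrist")[:,:,::-1]
cv2.imwrite("pics/w3.png",im)
E
```

```text
8.95 [-0.40956554  0.08750254  0.11559069] [ 0.65018524 -1.38682416 -3.32063106] [3.14149138e+00 3.12652203e-05 2.91936692e+00] 14.628472256061219
```

View pics/w3.png

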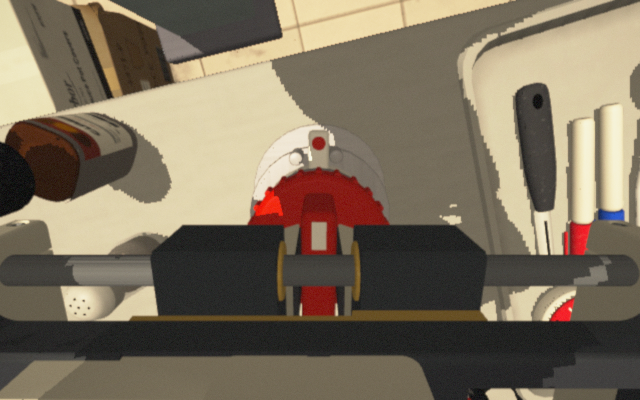

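The tab dot (318,143), stripe (319,235) and bar are all in line. One more small push should show whether the stop has been reached.

>>> {"fn": "step_arm", "kwargs": {"deltas": [0,0,0,-1,0,0,0,0,-1,0,0,0,0,-1,0,0,0,0,0,0,0,0,0,0,0,0,0,0,0,0,0,0,0,0,0,0,0,0,0,0,0,0,0,0,0,0,0,0,0,0]}}

```text
time: 10.25
tool_pos: [461.0, 224.4, 124.8]
tcp_rot: [-3.139, -0.001, 2.867]
contact_force: [-3.8, -7.1, 0.2]
grip_width: 14.8
finger_force: 30.1
```

```bash
python3 - <<'E'
from h import *
o=get_obs();print(o['time'],o['moment'],o['contact_force'],o['tcp_rot'],o['grip_width'])
E
```

```text
10.25 [-1.42503923  0.39207994  0.47923825] [-3.82520718 -7.06106897  0.19988307] [-3.13926827e+00 -5.66941933e-04  2.86726627e+00] 14.82514530970197
```

Moment is rising, so the stop is reached. I'll relax slightly, then lift.

>>> {"fn": "step_arm", "kwargs": {"deltas": [0,0,0,1,0,0,0,0,0.5,0,0,0,0,0,0,0,0,3,0,0,0,0,6,0,0,0,0,10,0,0,0,0,15,0,0,0,0,18,0,0,0,0,20,0,0,0,0,20,0,0]}}

```text
time: 11.5
tool_pos: [462.1, 226.3, 219.1]
tcp_rot: [3.139, 0.002, 2.893]
contact_force: [0.5, 0.2, -2.5]
grip_width: 14.9
finger_force: 29.9
```

>>> {"fn": "step_arm", "kwargs": {"deltas": [0,0,15,0,0,0,0,12,0,0,0,0,8,0,0,0,0,5,0,0,0,0,0,0,0,0,0,0,0,0,0,0,0,0,0,0,0,0,0,0,0,0,0,0,0,0,0,0,0,0]}}

```text
time: 12.75
tool_pos: [461.5, 225.5, 256.7]
tcp_rot: [3.142, 0.0, 2.893]
contact_force: [-0.2, 0.3, -3.5]
grip_width: 14.5
finger_force: 29.9
```

```bash
python3 - <<'E'
from h import *
o=get_obs();print(o['time'],o['moment'],o['contact_force'],o['tcp_rot'],o['grip_width'])
p=camera_params("wrist");im=capture("wrist")[:,:,::-1];s=capture("side")[:,:,::-1];t=capture("top")[:,:,::-1]
f=lambda i,k:cv2.resize(i,None,fx=k,fy=k,interpolation=cv2.INTER_CUBIC)
cv2.imwrite("pics/s4.png",s);cv2.imwrite("pics/t4.png",t)
cv2.imwrite("pics/m4.png",np.hstack([f(s[120:320,270:400],3)[:600],f(im[100:300,250:383],3)]))
E
```

```text
12.75 [ 0.02982011 -0.07898671  0.0082071 ] [-0.21231822  0.33165261 -3.46995234] [3.14150813e+00 7.84302682e-06 2.89321215e+00] 14.549994794212244
```

View pics/m4.png

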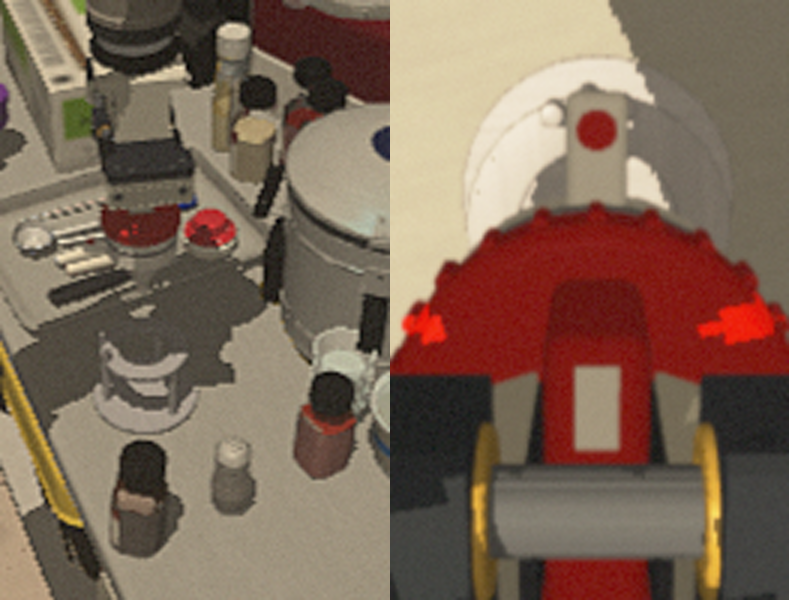

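The dispenser is out and upright, with tab and stripe aligned. I'll carry it high over the gap and stop short to sight the ramekin.

>>> {"fn": "step_arm", "kwargs": {"deltas": [9,-12,0,0,0,18,-24,0,0,0,24,-33,0,0,0,26,-36,0,0,0,26,-36,0,0,0,26,-36,0,0,0,24,-33,0,0,0,17,-24,0,0,0,8,-11,0,0,0,0,0,0,0,0]}}

```text
time: 14.15
tool_pos: [639.6, -20.4, 256.2]
tcp_rot: [3.142, -0.001, 2.892]
contact_force: [-0.3, -0.7, -3.0]
grip_width: 15.0
finger_force: 29.9
```

```bash
python3 - <<'E'
from h import *
o=get_obs();p=camera_params("wrist");im=capture("wrist")[:,:,::-1];cv2.imwrite("pics/w5.png",im)
print(o['time'],o['tool_pos'].round(1),o['tcp_rot'].round(3),o['dq'].round(3),o['grip_width'])
P=lambda x,p:cv2.projectPoints(np.array([x],float),np.array(p["rvec"],float),np.array(p["tvec"],float),np.array(p["mtx"]),None)[0].ravel()
print("pred",P([601,-133,45],p))
from scipy.optimize import least_squares
for n,i,q in[("wrist",im,p),("top",cv2.imread("pics/top0.png"),camera_params("top")),("side",cv2.imread("pics/side0.png"),camera_params("side"))]:
    h=cv2.cvtColor(i,cv2.COLOR_BGR2HSV);m=cv2.inRange(h,(95,90,40),(118,255,255))
    k,l,st,ce=cv2.connectedComponentsWithStats(m);c=P([601,-133,40],q)
    j=1+np.argmin(np.linalg.norm(ce[1:]-c,axis=1)+1000*(st[1:,4]<60));s=st[j];print(n,s,ce[j].round(1))
    def sil(v):
        a=np.linspace(0,6.283,60);pts=np.array([[v[0]+r*np.cos(t),v[1]+r*np.sin(t),z] for r,z in((41,45),(36,0)) for t in a])
        uv=np.array([P(x,q) for x in pts]);return np.r_[uv.min(0),uv.max(0)]
    r=least_squares(lambda v:sil(v)-np.r_[s[0]-.5,s[1]-.5,s[0]+s[2]-.5,s[1]+s[3]-.5],[601,-133],diff_step=1e-3);print(r.x.round(1),r.fun.round(1))
cv2.imwrite("pics/w5.png",im)
E
```

```text
14.15 [639.6 -20.4 256.2] [ 3.142e+00 -1.000e-03  2.892e+00] [ 0.032 -0.021  0.024  0.009  0.003  0.006] 14.954539655909059
pred [212.20412456 161.69290787]
wrist [ 178  127   73   69 3526] [215.8 161. ]
[ 601.6 -132.7] [-1.9 -1.8  2.1  2.1]
top [444 155  23  22 387] [454.8 165.6]
[ 600.3 -132.3] [-2.2 -1.7  2.2  1.7]
side [314 184  21  10  99] [324.4 188.3]
[598.7 494.4] [-0.5 -6.2  0.5  5.7]
```

View pics/w5.png

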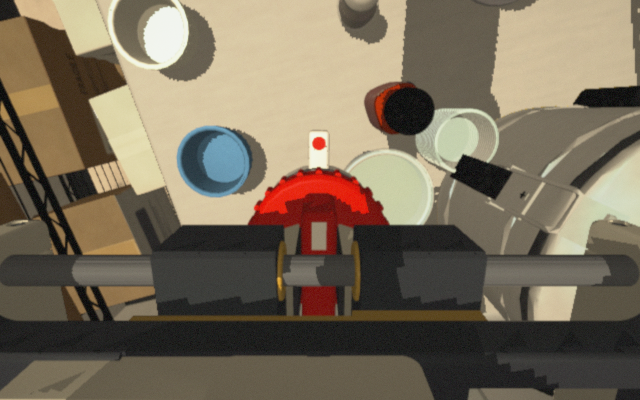

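The ramekin rim (214,160 in the wrist picture) works out to about (601.3,-132.7). I'll move over it and lower.

>>> {"fn": "step_arm", "kwargs": {"deltas": [-4,-10,0,0,0,-7,-22,0,0,0,-8,-25,0,0,0,-8,-25,0,0,0,-7,-20,0,0,0,-4,-10,0,0,0,0,0,-5,0,0,0,0,-10,0,0,0,0,-12,0,0,0,0,-12,0,0]}}

```text
time: 15.45
tool_pos: [601.4, -130.9, 216.4]
tcp_rot: [3.141, -0.001, 2.894]
contact_force: [0.5, -0.4, -2.9]
grip_width: 14.4
finger_force: 29.9
```

>>> {"fn": "step_arm", "kwargs": {"deltas": [0,0,-12,0,0,0,0,-12,0,0,0,0,-10,0,0,0,0,-8,0,0,0,0,-6,0,0,0,0,-3,0,0,0,0,0,0,0,0,0,0,0,0,0,0,0,0,0,0,0,0,0,0]}}

```text
time: 16.7
tool_pos: [601.6, -131.6, 166.9]
tcp_rot: [3.142, 0.0, 2.893]
contact_force: [0.3, -0.2, -3.2]
grip_width: 14.7
finger_force: 29.9
```

```bash
python3 - <<'E'
from h import *
o=get_obs();print(o['time'],o['tool_pos'].round(1),o['tcp_rot'].round(3),o['grip_width'],o['contact_force'],o['dq'].round(4))
s=capture("side")[:,:,::-1]
q=camera_params("side")
uv=cv2.projectPoints(np.array([[601.3,-132.7,80.]]),np.array(q["rvec"],float),np.array(q["tvec"],float),np.array(q["mtx"]),None)[0].ravel();print(uv)
u,v=uv.astype(int);cv2.imwrite("pics/s6.png",cv2.resize(s[v-60:v+50,u-70:u+70],None,fx=5,fy=5,interpolation=cv2.INTER_CUBIC))
E
```

```text
16.7 [ 601.6 -131.6  166.9] [3.142 0.    2.893] 14.748841799722264 [ 0.27340057 -0.2337984  -3.20495631] [-0.0004 -0.0011  0.0023 -0.001   0.0004 -0.0012]
[421.24600907 308.89466838]
```

View pics/s6.png

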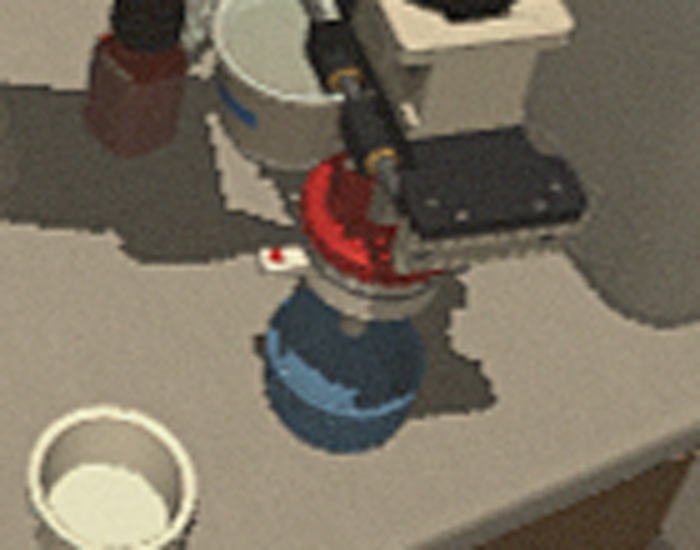

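```bash
python3 - <<'E'
from h import *
q=camera_params("side")
P=lambda x:(cv2.projectPoints(np.array([x],float),np.array(q["rvec"],float),np.array(q["tvec"],float),np.array(q["mtx"]),None)[0].ravel()-[351,248])*5+2
b=np.array([601.5,-131.6,62.2]);a=2.893
print("tip",P(b),"tabdot",P(b+[48*np.cos(a),48*np.sin(a),69]))
for z in(55,):
  pts=np.array([P(b+[35*np.cos(t),35*np.sin(t),z]) for t in np.linspace(0,6.28,40)]);print(z,pts.min(0),pts.max(0))
for r,z in((41,45),):
  pts=np.array([P([601.3+r*np.cos(t),-132.7+r*np.sin(t),z]) for t in np.linspace(0,6.28,40)]);print("ram",pts.min(0),pts.max(0))
E
```

```text
tip [347.05822529 325.1935189 ] tabdot [273.40430337 255.25246309]
55 [291.78943345 203.15031495] [436.60223785 320.36617912]
ram [262.61932568 280.31207063] [424.26027077 416.72762884]
```

The nozzle (352,332) and tab dot (275,256) match the upright prediction, with the tip about 17 mm above the rim centre and clear of everything.

```bash
python3 -c "
from plant import *
print(close_job())"
```

```text
the job is handed in; nothing more can be done
None
```

I screwed the cap home in the stand, then lifted the dispenser and carried it over the jars. It is now held upright, about 17 mm above the blue ramekin's rim and within about 1–2 mm of its centre by my measurements. The job is handed in, but it returned no verdict.

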